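# Set a handbrake lever to five clicks and hold it for the adjuster

## Task

The handbrake lever on the test board was left pulled on. Press the button in the end of its grip to let it go fully down to its stop, then take it by the grip and pull it up five clicks of the ratchet, counted from the fully released position. Do not let go: finish holding the lever by its grip at the fifth click, with the button out, so that the cable adjuster can be run up, and leave the parts lying round the board alone.

Things in the scene. Friction and masses are not known exactly. Their poses are not given: they have to be found in the camera images.
- brake_rig: Plywood board (245 x 130 x 18 mm) fixed to the bench, with a handbrake lever in a dark steel bracket. Origin under the board, below the lever's pivot; z up. The lever points along the board's -x (towards the robot) and swings up in its x-z plane. The board spans x -100 to 145 mm, y +-65 mm; the bracket lies within 95 mm of the pivot. The grip overhangs the bench in front of the board.
- pivot (a point): The lever's pivot axis (along the board's y), 75 mm above the bench. The grip's axis passes through it.
- grip_mid (a point): A point on the axis of the lever's straight black ribbed grip, 190 mm from the pivot. The grip is round, 30 mm in diameter, from 126 to 245 mm from the pivot. A return spring and the lever's weight pull it down with 6 to 8 N here; each click adds a saw-tooth of about 3 N that drops suddenly.
- button_face (a point): Centre of the end face of the bright steel release button, 14 mm in diameter, that sticks 17 mm out of the end of the grip along its axis: 262 mm from the pivot when out, nearer when pressed. The face is polished and slippery. The lever drops by itself while the button is pressed, its end coming down and towards the robot.
- handbrake (a joint): Lever angle, rad: 0 = fully released, on its stop (the grip then rises 8 degrees above level); grows as the lever is pulled up, to 0.775. One click is 6 degrees: notches at 0.105, 0.209, 0.314, 0.419, 0.524, 0.628, 0.733. It cannot go down past a notch unless the button is pressed; lifted between notches and let go, it sinks to the last one. Starts at the second to fourth notch.
- release_button (a joint): Travel of the release button, m, along the grip's axis: 0 = out, 0.009 = fully in; near 0 with the pawl in a notch. As the lever is pulled up it creeps in by some 3.5 mm and snaps out at every click. The pawl is clear of the notches from about 0.0045; pressed less, or let out on the way down, it catches the next notch. Spring: 6 N at 0, 9 N fully in.
- brake_pad: Bystander: a loose brake pad, 42 x 89 x 14 mm, lying on the bench beside the board. Origin under its centre.
- spanner: Bystander: a loose combination spanner, 157 mm long, lying flat on the bench beside the board. Origin under its centre.
- bearing: Bystander: a loose ball bearing, 47 mm across, 14 mm high, lying on the bench beside the board. Origin under its centre.

How it is judged:
By the outcome, as a careful person would: the job done as asked, in the order asked, and still so for the second after the job is handed in, while the arm keeps its last pose, push and grip.
It also fails if it takes over 64 s, if anything falls off the work surface, if the arm or the gripper's body presses on something with over 40 N, if the wrist force passes 120 N, or if a joint passes its speed limit or range.

## Robot

A 6-joint arm with a two-finger parallel gripper is mounted at the origin on a cart in front of the work surface, level with it; the furniture and walls round the work are solid. World frame = base frame: x ahead of the robot, y to its left, z up, the work surface at z = 0. Lengths are in m, angles in rad, forces in N, time in s.
With the tool pointing down it reaches from about 0.425 to 0.925 m from the base axis. Payload 12.5 kg.
Tool frame: the origin (TCP) lies between the finger pads, 19 mm behind the fingertips; this is the grasp point; z points along the fingers, y is the line along which they close (so a half turn about z gives the same grasp; the last joint's range is limited). The gripper opens to 85 mm and grips with 20 to 120 N. Pads are 22 mm wide; open, the fingers measure 114 mm over their backs; the gripper's body (76 mm by 85 mm) begins 54 mm behind the grasp point. The pads swing forward as they close: fully open they stand 13 mm farther back than shut.
Start: joints at [-1.438, 0.491, 1.559, -0, 1.092, -0.106], TCP at [0.148, -0.607, 0.25] pointing down, gripper open.
Joint ranges: [-3.1, 3.1], [-0.84, 2.19], [0.05, 2.79], [-1.13, 4.28], [0.06, 2.93], [-2.69, 2.69]. Speed limits (rad/s): [2.22, 2.22, 2.79, 3.14, 3.14, 3.14].

## Interface

Orientations are given as [roll, pitch, yaw] about the fixed x, y, z axes, in that order (R = Rz(yaw) Ry(pitch) Rx(roll)).
In Python, from cell import robot gives the robot as it stands.
- The arm moves only by the tool apply_moves, never from a script. Its argument "deltas" is a list of rows, each an object of numbers: "x", "y", "z": the shift along the tool's x, y, z in m; "spin": the turn about the tool's z in degrees; "fingers": the opening, from -1 (shut) to 1 (fully open). In form: [{"x": .., "y": .., "z": .., "spin": .., "fingers": ..}, ...]. A call has 1 to 12 rows; each row is the pose to reach, as a shift and turn from the pose commanded when the call began, along the tool's axes at that moment; what a row does not reach only later rows make up. A row lasts 1/12 s, in which the tool goes at most 41.7 mm and 7.16 degrees, less where a joint would pass 70% of its speed; a pose out of reach is approached as far as the arm can. A call with a gripper value outside its range is refused whole. The fingers move at their own pace and stop on an object; the grip force is fixed at half the most. Time passes only in rows, so rows that repeat a pose let the fingers close. It gives the time, the measured TCP pose, the force, the opening and the grip force at its end, in the units of the state.
- robot.read_state(): the state, without advancing time (a new reading comes with each control period).
- robot.camera(name): name is "side" or "top"; returns a dict with "pixels" (420x560x3 uint8, red, green, blue), "mtx" (3x3 intrinsics, pixels), "eye" and "orientation" of the camera in the world. Camera axes: x right, y down, z forward; pixel columns grow to the right and rows downward; lengths in m; the calibration is good to about 2 mm. A picture is of the moment at which its call begins. There is no depth.
- robot.finish_job(): hands the job in; it is judged then, once.
The state is a dict: "time": time; "joint_pos": joint angles; "qvel": joint speeds; "joint_torque": joint torques, N m; "ee_pos": TCP position; "tcp_rot": TCP orientation; "contact_force": force on the tool from outside, world axes, zero at the start; "torque": the same for the moment, N m; "gripper_width": opening from 0.0 (shut) to 1.0 (fully open); "grip_force": force on a finger pad.
Only numpy, scipy, OpenCV 4.12 (cv2) and the standard library are available. Lean on these libraries where they do the work, as an engineer would, in place of code of your own. Each camera call takes 0.05 s, during which the arm holds its last target. There are 200 camera calls.

## Working session

There is one attempt and no reset: what is moved stays moved. The work goes in short steps, Python scripts to look and compute and a tool call to move; the robot and the scene stay as the last step left them, time stands still between calls to the robot, and variables do not carry over. Pictures are saved under pics/ and viewed, at most 10 in all, crops included, and the job is handed in when it is done.

Besides the shell and the picture viewer there is one more tool, called after "Call:" as a command line: name --argument value ..., lists and objects as JSON in quotes. apply_moves: Moves the arm, as the interface text tells. Its arguments: {"type":"object","properties":{"deltas":{"type":"array"}},"required":["deltas"]}

```bash
mkdir -p pics; ls
python3 - <<'E'
from cell import robot
import cv2,numpy as np
for n in("side","top"):
    c=robot.camera(n); cv2.imwrite(f"pics/{n}0.png",c["pixels"][:,:,::-1]); print(n,c["mtx"],c["eye"],c["orientation"]); np.savez(f"{n}.npz",K=c["mtx"],e=c["eye"],R=np.array(c["orientation"]))
print(robot.read_state())
E
```

```text
pics
side [[428.17022399   0.         278.20869148]
 [  0.         428.17022399 212.02473321]
 [  0.           0.           1.        ]] [1.00842367 0.66079728 0.60883169] [-2.23495228  0.00491429  2.52523828]
top [[444.35854749   0.         277.02042638]
 [  0.         444.35854749 204.1348438 ]
 [  0.           0.           1.        ]] [0.45152192 0.09877847 0.98166684] [-2.98809571 -0.00532129 -1.58000127]
{'time': 0.1, 'joint_pos': array([-1.43758894e+00,  4.91488809e-01,  1.55935736e+00,  3.64592628e-06,
        1.09166634e+00, -1.05610019e-01]), 'qvel': array([ 0.00023702, -0.00220615, -0.00227955, -0.00188555, -0.00120244,
       -0.00036894]), 'joint_torque': array([ 1.99531358e-03, -6.19446945e+01, -2.62025768e+01, -6.58372983e-05,
        2.87128270e-03, -1.10798410e-05]), 'ee_pos': array([ 0.14784175, -0.60709999,  0.24950339]), 'tcp_rot': array([-3.14067826e+00, -1.00181721e-04,  2.38815678e-01]), 'contact_force': array([ 1.12516926,  0.04079247, -0.28349949]), 'torque': array([-0.0285105 , -0.03208817,  0.03143426]), 'grip_force': 0.0, 'gripper_width': 1.002721099152943}
```

View pics/side0.png

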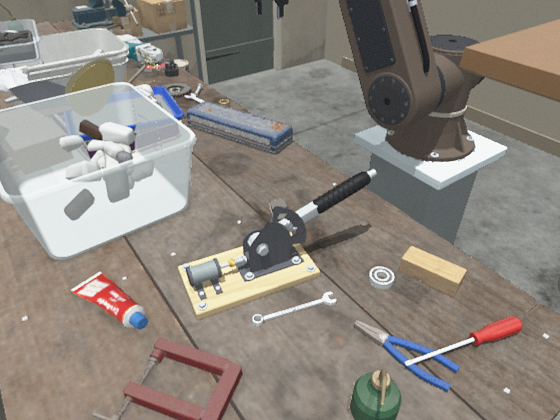

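View pics/top0.png

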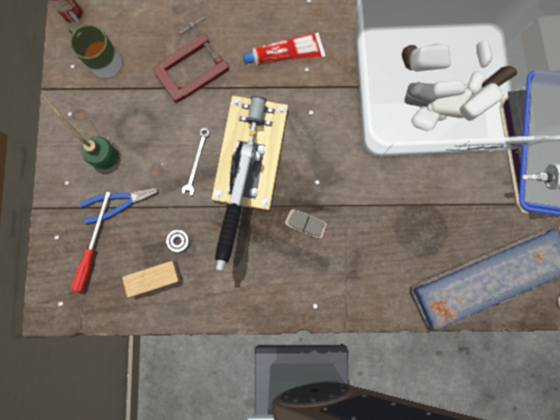

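Run:
```python
import cv2
a=cv2.imread("pics/top0.png")[90:275,170:330]; cv2.imwrite("pics/tc.png",cv2.resize(a,None,fx=3.2,fy=3.2,interpolation=cv2.INTER_CUBIC))
a=cv2.imread("pics/side0.png")[160:320,175:385]; cv2.imwrite("pics/sc.png",cv2.resize(a,None,fx=3.6,fy=3.6,interpolation=cv2.INTER_CUBIC))
```

```text
(no output)
```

View pics/tc.png

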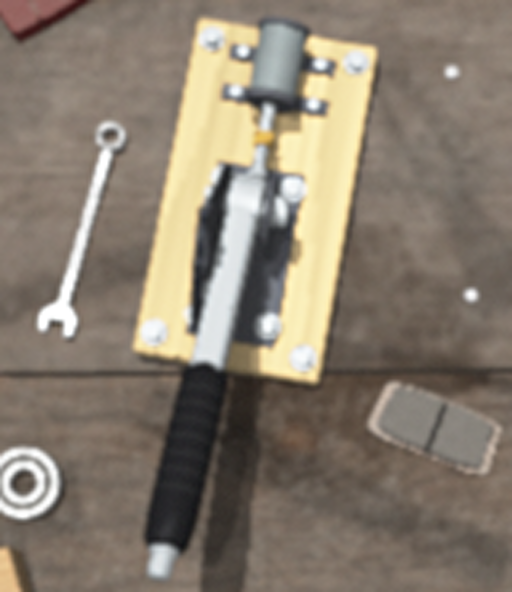

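View pics/sc.png

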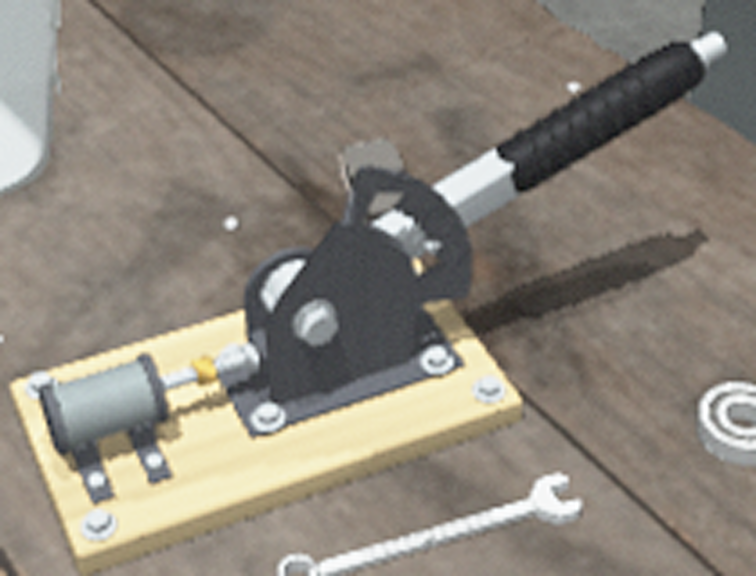

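```bash
cat > h.py <<'E'
import numpy as np
from scipy.spatial.transform import Rotation as Ro
from scipy.optimize import least_squares
C={}
for n in("side","top"):
    d=np.load(n+".npz"); C[n]=(d["K"],d["e"],Ro.from_euler("xyz",d["R"]).as_matrix())
def proj(n,P):
    K,e,R=C[n]; q=(np.atleast_2d(P)-e)@R@K.T; return q[:,:2]/q[:,2:]
def world(p,L):  # p=x,y,yaw
    return Ro.from_euler("z",p[2]).apply(np.atleast_2d(L))+[p[0],p[1],0]
def lev(a,r,o=0): # a lever angle rad above released
    t=a+np.radians(8); return [-r*np.cos(t)+o*np.sin(t),0,.075+r*np.sin(t)+o*np.cos(t)]
E
python3 - <<'E'
from h import *
ob={"top":([(199,19),(378,47),(320,383),(134,352)],[(159,572),(168,543),(208,368)],3.2,(170,90)),
"side":([(82,553),(12,383),None,(520,405)],[(718,43),(694,60),(516,168)],3.6,(175,160))}
co=[(.145,.065,.018),(.145,-.065,.018),(-.1,-.065,.018),(-.1,.065,.018)]
def res(p,full=False):
    o=[]
    for n,(c,l,s,off) in ob.items():
        for P,u in zip(co+[lev(p[3],r) for r in(.262,.245,.126)],c+l):
            if u is not None: o.append(proj(n,world(p,P))[0]-np.array(u)/s-off)
    return np.ravel(o)
s=least_squares(res,[.55,.1,0,.3],loss="soft_l1"); print(s.x,s.x[3]/.10472); print(res(s.x).reshape(-1,2).round(1))
for r in(.262,.19):print(world(s.x,lev(s.x[3],r)),world(s.x,lev(0,r)))
E
```

```text
[ 0.69915666  0.15478169 -0.17895291  0.20034409] 1.9131406560733046
[[-0.3 -1. ]
 [-0.  -0.5]
 [-0.4 -0.4]
 [-0.6 -0.6]
 [ 0.1  2.1]
 [-0.7  2.5]
 [-0.2  1. ]
 [-1.7  0.4]
 [-1.5 -1.2]
 [ 1.2 -2.6]
 [ 0.4 -0.7]
 [-0.2 -1. ]
 [-3.1  0.7]]
[[0.45609686 0.19874828 0.16236631]] [[0.44384969 0.20096365 0.11146335]]
[[0.52289192 0.18666586 0.13835725]] [[0.51401038 0.18827242 0.10144289]]
```

Call:
apply_moves --deltas '[{"z": -0.08, "x": 0.02, "y": -0.013, "fingers": -1}, {"x": 0.528, "y": -0.342, "z": -0.08, "fingers": -1}, {"x": 0.528, "y": -0.342, "z": -0.08, "fingers": -1}, {"x": 0.528, "y": -0.342, "z": -0.08, "spin": 24, "fingers": -1}, {"x": 0.528, "y": -0.342, "z": -0.08, "spin": 24, "fingers": -1}, {"x": 0.528, "y": -0.342, "z": -0.08, "spin": 24, "fingers": -1}, {"x": 0.528, "y": -0.342, "z": -0.08, "spin": 24, "fingers": -1}, {"x": 0.528, "y": -0.342, "z": -0.08, "spin": 24, "fingers": -1}, {"x": 0.528, "y": -0.342, "z": -0.08, "spin": 24, "fingers": -1}, {"x": 0.528, "y": -0.342, "z": -0.08, "spin": 24, "fingers": -1}, {"x": 0.528, "y": -0.342, "z": -0.08, "spin": 24, "fingers": -1}, {"x": 0.528, "y": -0.342, "z": -0.08, "spin": 24, "fingers": -1}]'

```text
validation failed for argument at $.de...
```

Call:
apply_moves --deltas '[{"x": 0.02, "y": -0.013, "z": -0.08, "spin": 0.0, "fingers": -1.0}, {"x": 0.528, "y": -0.342, "z": -0.08, "spin": 0.0, "fingers": -1.0}, {"x": 0.528, "y": -0.342, "z": -0.08, "spin": 24.0, "fingers": -1.0}, {"x": 0.528, "y": -0.342, "z": -0.08, "spin": 24.0, "fingers": -1.0}, {"x": 0.528, "y": -0.342, "z": -0.08, "spin": 24.0, "fingers": -1.0}, {"x": 0.528, "y": -0.342, "z": -0.08, "spin": 24.0, "fingers": -1.0}, {"x": 0.528, "y": -0.342, "z": -0.08, "spin": 24.0, "fingers": -1.0}, {"x": 0.528, "y": -0.342, "z": -0.08, "spin": 24.0, "fingers": -1.0}, {"x": 0.528, "y": -0.342, "z": -0.08, "spin": 24.0, "fingers": -1.0}, {"x": 0.528, "y": -0.342, "z": -0.08, "spin": 24.0, "fingers": -1.0}, {"x": 0.528, "y": -0.342, "z": -0.08, "spin": 24.0, "fingers": -1.0}, {"x": 0.528, "y": -0.342, "z": -0.08, "spin": 24.0, "fingers": -1.0}]'

```text
time: 1.1
ee_pos: [0.4688, -0.2669, 0.3195]
tcp_rot: [3.142, 0.0, -0.18]
contact_force: [1.0, 0.1, 0.2]
gripper_width: -0.004
grip_force: 0.0
```

Call:
apply_moves --deltas '[{"x": -0.017, "y": -0.268, "z": 0.0, "spin": 0.0, "fingers": -1.0}, {"x": -0.017, "y": -0.268, "z": 0.0, "spin": 0.0, "fingers": -1.0}, {"x": -0.017, "y": -0.268, "z": 0.0, "spin": 0.0, "fingers": -1.0}, {"x": -0.017, "y": -0.268, "z": 0.0, "spin": 0.0, "fingers": -1.0}, {"x": -0.017, "y": -0.268, "z": 0.0, "spin": 0.0, "fingers": -1.0}, {"x": -0.017, "y": -0.268, "z": 0.0, "spin": 0.0, "fingers": -1.0}, {"x": -0.137, "y": -0.456, "z": 0.0, "spin": 0.0, "fingers": -1.0}, {"x": -0.137, "y": -0.456, "z": 0.0, "spin": 0.0, "fingers": -1.0}, {"x": -0.137, "y": -0.456, "z": 0.0, "spin": 0.0, "fingers": -1.0}, {"x": -0.137, "y": -0.456, "z": 0.0, "spin": 0.0, "fingers": -1.0}, {"x": -0.137, "y": -0.456, "z": 0.0, "spin": 0.0, "fingers": -1.0}, {"x": -0.137, "y": -0.456, "z": 0.0, "spin": 0.0, "fingers": -1.0}]'

```text
time: 2.1
ee_pos: [0.4132, 0.2067, 0.3194]
tcp_rot: [-3.142, 0.0, -0.179]
contact_force: [0.0, 0.4, -0.0]
gripper_width: 0.001
grip_force: 0.0
```

Call:
apply_moves --deltas '[{"x": 0.0, "y": 0.0, "z": 0.0, "spin": 0.0, "fingers": -1.0}, {"x": 0.0, "y": 0.0, "z": 0.0, "spin": 0.0, "fingers": -1.0}]'

```text
time: 2.27
ee_pos: [0.414, 0.2055, 0.3192]
tcp_rot: [3.141, 0.0, -0.177]
contact_force: [-0.4, -0.1, -0.5]
gripper_width: -0.002
grip_force: 0.0
```

Call:
apply_moves --deltas '[{"x": 0.0, "y": 0.0, "z": 0.158, "spin": 0.0, "fingers": -1.0}, {"x": 0.0, "y": 0.0, "z": 0.158, "spin": 0.0, "fingers": -1.0}, {"x": 0.0, "y": 0.0, "z": 0.158, "spin": 0.0, "fingers": -1.0}, {"x": 0.0, "y": 0.0, "z": 0.158, "spin": 0.0, "fingers": -1.0}, {"x": 0.0, "y": 0.0, "z": 0.158, "spin": 0.0, "fingers": -1.0}, {"x": 0.0, "y": 0.0, "z": 0.158, "spin": 0.0, "fingers": -1.0}]'

```text
time: 2.77
ee_pos: [0.415, 0.2035, 0.1609]
tcp_rot: [3.14, 0.003, -0.181]
contact_force: [0.8, 0.4, 0.9]
gripper_width: -0.002
grip_force: 0.0
```

Run:
```python
from cell import robot
import cv2,numpy as np
a=robot.camera("side")["pixels"][120:300,260:440,::-1];b=robot.camera("top")["pixels"][180:310,150:300,::-1]
a=cv2.resize(a,(540,540),interpolation=3);b=cv2.resize(b,(260,225),interpolation=3)
c=np.zeros((540,800,3),np.uint8);c[:,:540]=a;c[:225,540:]=b
cv2.imwrite("pics/p1.png",c)
```

```text
(no output)
```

View pics/p1.png

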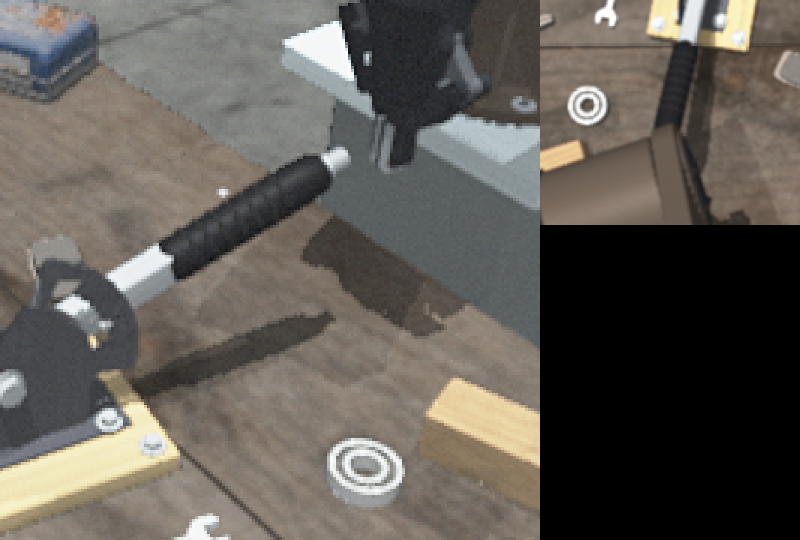

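Call:
apply_moves --deltas '[{"x": 0.01, "y": -0.0025, "z": 0.0, "spin": 0.0, "fingers": -1.0}, {"x": 0.016, "y": -0.0025, "z": 0.0, "spin": 0.0, "fingers": -1.0}, {"x": 0.02, "y": -0.0025, "z": 0.0, "spin": 0.0, "fingers": -1.0}, {"x": 0.022, "y": -0.0025, "z": 0.0, "spin": 0.0, "fingers": -1.0}, {"x": 0.023, "y": -0.0025, "z": 0.0, "spin": 0.0, "fingers": -1.0}, {"x": 0.023, "y": -0.0025, "z": 0.0, "spin": 0.0, "fingers": -1.0}, {"x": 0.023, "y": -0.0025, "z": 0.0, "spin": 0.0, "fingers": -1.0}]'

```text
time: 3.45
ee_pos: [0.4377, 0.2027, 0.1614]
tcp_rot: [3.141, 0.0, -0.18]
contact_force: [0.3, -0.3, 0.1]
gripper_width: 0.001
grip_force: 0.0
```

Call:
apply_moves --deltas '[{"x": 0.001, "y": 0.0, "z": 0.0, "spin": 0.0, "fingers": -1.0}, {"x": 0.002, "y": 0.0, "z": 0.0, "spin": 0.0, "fingers": -1.0}, {"x": 0.002, "y": 0.0, "z": 0.0, "spin": 0.0, "fingers": -1.0}]'

```text
time: 3.7
ee_pos: [0.4399, 0.2024, 0.1614]
tcp_rot: [3.142, -0.0, -0.18]
contact_force: [0.2, -0.6, -0.4]
gripper_width: 0.001
grip_force: 0.0
```

Call:
apply_moves --deltas '[{"x": 0.001, "y": 0.0, "z": 0.0, "spin": 0.0, "fingers": -1.0}, {"x": 0.002, "y": 0.0, "z": 0.0, "spin": 0.0, "fingers": -1.0}, {"x": 0.002, "y": 0.0, "z": 0.0, "spin": 0.0, "fingers": -1.0}]'

```text
time: 3.95
ee_pos: [0.4419, 0.202, 0.1614]
tcp_rot: [3.142, -0.0, -0.18]
contact_force: [0.1, 0.0, -0.3]
gripper_width: -0.002
grip_force: 0.0
```

Call:
apply_moves --deltas '[{"x": 0.001, "y": 0.0, "z": 0.0, "spin": 0.0, "fingers": -1.0}, {"x": 0.002, "y": 0.0, "z": 0.0, "spin": 0.0, "fingers": -1.0}, {"x": 0.002, "y": 0.0, "z": 0.0, "spin": 0.0, "fingers": -1.0}]'

```text
time: 4.2
ee_pos: [0.443, 0.2016, 0.1612]
tcp_rot: [3.141, 0.002, -0.18]
contact_force: [-4.8, 2.3, 1.3]
gripper_width: 0.001
grip_force: 2.4
```

Call:
apply_moves --deltas '[{"x": 0.001, "y": 0.0, "z": 0.0, "spin": 0.0, "fingers": -1.0}, {"x": 0.002, "y": 0.0, "z": 0.0, "spin": 0.0, "fingers": -1.0}, {"x": 0.002, "y": 0.0, "z": 0.0, "spin": 0.0, "fingers": -1.0}]'

```text
time: 4.45
ee_pos: [0.4436, 0.2014, 0.161]
tcp_rot: [3.14, 0.005, -0.18]
contact_force: [-12.4, 4.3, 4.9]
gripper_width: 0.001
grip_force: 6.3
```

Call:
apply_moves --deltas '[{"x": 0.001, "y": 0.0, "z": 0.0, "spin": 0.0, "fingers": -1.0}, {"x": 0.002, "y": 0.0, "z": 0.0, "spin": 0.0, "fingers": -1.0}, {"x": 0.002, "y": 0.0, "z": 0.0, "spin": 0.0, "fingers": -1.0}]'

```text
time: 4.7
ee_pos: [0.446, 0.2009, 0.1608]
tcp_rot: [3.14, 0.004, -0.18]
contact_force: [-7.1, 1.8, -2.9]
gripper_width: -0.001
grip_force: 3.3
```

Call:
apply_moves --deltas '[{"x": 0.001, "y": 0.0, "z": 0.0, "spin": 0.0, "fingers": -1.0}, {"x": 0.002, "y": 0.0, "z": 0.0, "spin": 0.0, "fingers": -1.0}, {"x": 0.002, "y": 0.0, "z": 0.0, "spin": 0.0, "fingers": -1.0}]'

```text
time: 4.95
ee_pos: [0.4477, 0.2005, 0.1605]
tcp_rot: [3.14, 0.005, -0.18]
contact_force: [-9.7, 2.7, -2.0]
gripper_width: 0.0
grip_force: 4.5
```

```bash
cat > look.py <<'E'
from cell import robot
import cv2,sys
a=robot.camera("side")["pixels"][120:300,200:440,::-1]
cv2.imwrite(f"pics/{sys.argv[1]}.png",cv2.resize(a,None,fx=3.2,fy=3.2,interpolation=3)); s=robot.read_state();print(s["ee_pos"],s["contact_force"])
E
python3 look.py p2
```

```text
[0.447663   0.20049443 0.16053755] [-8.51108249  2.83026454 -2.75745453]
```

View pics/p2.png

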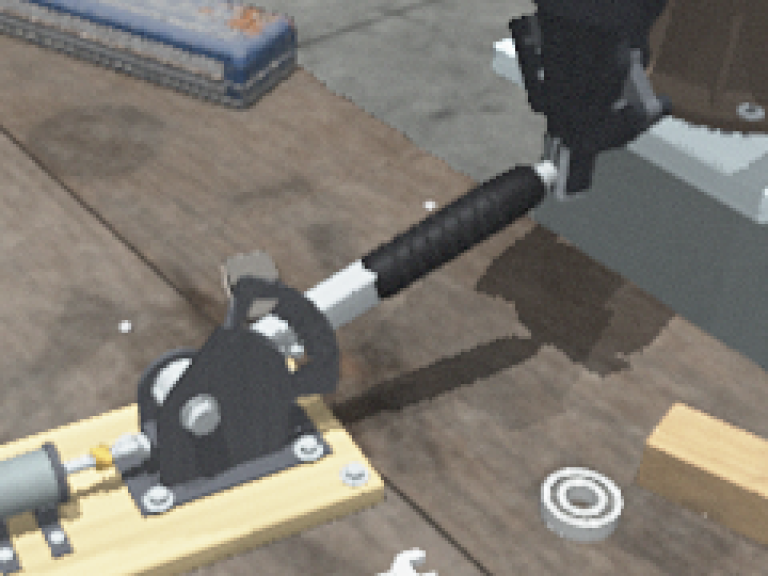

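Call:
apply_moves --deltas '[{"x": 0.002, "y": 0.0, "z": 0.003, "spin": 0.0, "fingers": -1.0}, {"x": 0.002, "y": 0.0, "z": 0.01, "spin": 0.0, "fingers": -1.0}, {"x": 0.0, "y": 0.0, "z": 0.016, "spin": 0.0, "fingers": -1.0}, {"x": -0.002, "y": 0.0, "z": 0.022, "spin": 0.0, "fingers": -1.0}, {"x": -0.004, "y": 0.0, "z": 0.028, "spin": 0.0, "fingers": -1.0}, {"x": -0.0055, "y": 0.0, "z": 0.034, "spin": 0.0, "fingers": -1.0}, {"x": -0.007, "y": 0.0, "z": 0.04, "spin": 0.0, "fingers": -1.0}, {"x": -0.008, "y": 0.0, "z": 0.046, "spin": 0.0, "fingers": -1.0}, {"x": -0.0085, "y": 0.0, "z": 0.052, "spin": 0.0, "fingers": -1.0}, {"x": -0.009, "y": 0.0, "z": 0.055, "spin": 0.0, "fingers": -1.0}]'

```text
time: 5.83
ee_pos: [0.4388, 0.202, 0.1053]
tcp_rot: [3.14, 0.005, -0.18]
contact_force: [-7.8, 1.8, 4.2]
gripper_width: 0.003
grip_force: 4.1
```

```bash
python3 look.py p3
```

```text
[0.43870652 0.20200657 0.10508682] [-8.63198056  2.2325733  -0.17089487]
```

View pics/p3.png

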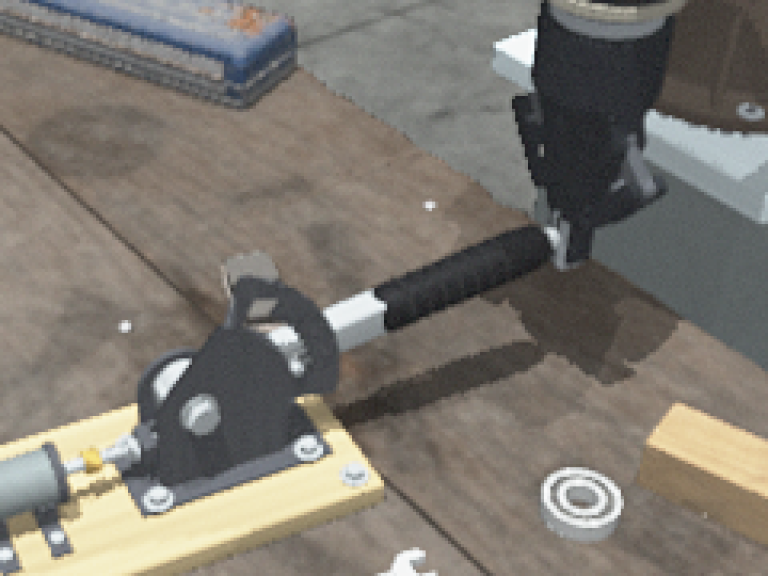

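Run:
```python
from h import *
p=[.69916,.15478,-.17895]
for a in(0,.05,.105,.2):print(a,[((proj("side",world(p,lev(a,r)))[0]-(200,120))*3.2).round() for r in(.126,.245)])
```

```text
0 [array([375., 309.]), array([542., 238.])]
0.05 [array([374., 302.]), array([542., 223.])]
0.105 [array([373., 294.]), array([541., 206.])]
0.2 [array([369., 280.]), array([536., 178.])]
```

Call:
apply_moves --deltas '[{"x": -0.012, "y": 0.0, "z": 0.0, "spin": 0.0, "fingers": -1.0}, {"x": -0.025, "y": 0.0, "z": 0.0, "spin": 0.0, "fingers": -1.0}, {"x": -0.025, "y": 0.0, "z": -0.04, "spin": 0.0, "fingers": -1.0}, {"x": -0.025, "y": 0.0, "z": -0.08, "spin": 0.0, "fingers": 1.0}, {"x": -0.025, "y": 0.0, "z": -0.1, "spin": 0.0, "fingers": 1.0}, {"x": 0.01, "y": 0.0, "z": -0.1, "spin": 0.0, "fingers": 1.0}, {"x": 0.046, "y": 0.0, "z": -0.1, "spin": 0.0, "fingers": 1.0}, {"x": 0.046, "y": 0.0, "z": -0.1, "spin": 0.0, "fingers": 1.0}, {"x": 0.046, "y": 0.0, "z": -0.1, "spin": 0.0, "fingers": 1.0}, {"x": 0.046, "y": 0.0, "z": -0.1, "spin": 0.0, "fingers": 1.0}, {"x": 0.046, "y": 0.0, "z": -0.1, "spin": 0.0, "fingers": 1.0}]'

```text
time: 6.8
ee_pos: [0.4849, 0.1942, 0.2063]
tcp_rot: [3.141, 0.0, -0.18]
contact_force: [-0.3, 0.0, -0.1]
gripper_width: 1.001
grip_force: 0.0
```

```bash
python3 look.py p4
```

```text
[0.48502266 0.19420956 0.20639214] [-0.5608603   0.44261221  0.02212734]
```

View pics/p4.png

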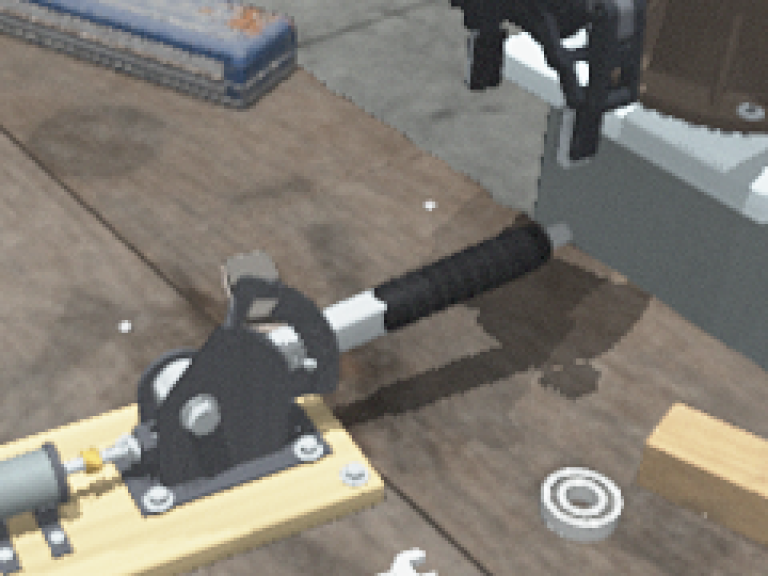

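Call:
apply_moves --deltas '[{"x": 0.0, "y": 0.0, "z": 0.035, "spin": 0.0, "fingers": 1.0}, {"x": 0.0, "y": 0.0, "z": 0.07, "spin": 0.0, "fingers": 1.0}, {"x": 0.0, "y": 0.0, "z": 0.1, "spin": 0.0, "fingers": 1.0}, {"x": 0.0, "y": 0.0, "z": 0.1, "spin": 0.0, "fingers": 0.2}, {"x": 0.0, "y": 0.0, "z": 0.1, "spin": 0.0, "fingers": -1.0}, {"x": 0.0, "y": 0.0, "z": 0.1, "spin": 0.0, "fingers": -1.0}, {"x": 0.0, "y": 0.0, "z": 0.1, "spin": 0.0, "fingers": -1.0}, {"x": 0.0, "y": 0.0, "z": 0.1, "spin": 0.0, "fingers": -1.0}, {"x": 0.0, "y": 0.0, "z": 0.1, "spin": 0.0, "fingers": -1.0}]'

```text
time: 7.6
ee_pos: [0.4866, 0.1938, 0.1084]
tcp_rot: [-3.141, -0.003, -0.18]
contact_force: [-1.2, -3.4, 9.8]
gripper_width: 0.333
grip_force: 58.4
```

```bash
python3 look.py p5
python3 - <<'E'
import numpy as np
r=.22;t0=np.radians(8)
for d in np.arange(0,33,1.5):
    t=t0+np.radians(d);print(d,round(r*(np.cos(t0)-np.cos(t))*1e3,1),round(-r*(np.sin(t)-np.sin(t0))*1e3,1))
E
```

```text
[0.48656752 0.19382768 0.10841177] [-1.33441064 -4.2873562   9.90331071]
0.0 0.0 -0.0
1.5 0.9 -5.7
3.0 1.9 -11.4
4.5 3.1 -17.0
6.0 4.4 -22.6
7.5 5.9 -28.2
9.0 7.5 -33.7
10.5 9.2 -39.2
12.0 11.1 -44.6
13.5 13.2 -50.0
15.0 15.3 -55.3
16.5 17.7 -60.6
18.0 20.1 -65.8
19.5 22.7 -71.0
21.0 25.4 -76.0
22.5 28.3 -81.0
24.0 31.3 -86.0
25.5 34.4 -90.8
27.0 37.6 -95.6
28.5 41.0 -100.2
30.0 44.5 -104.8
31.5 48.1 -109.3
```

View pics/p5.png

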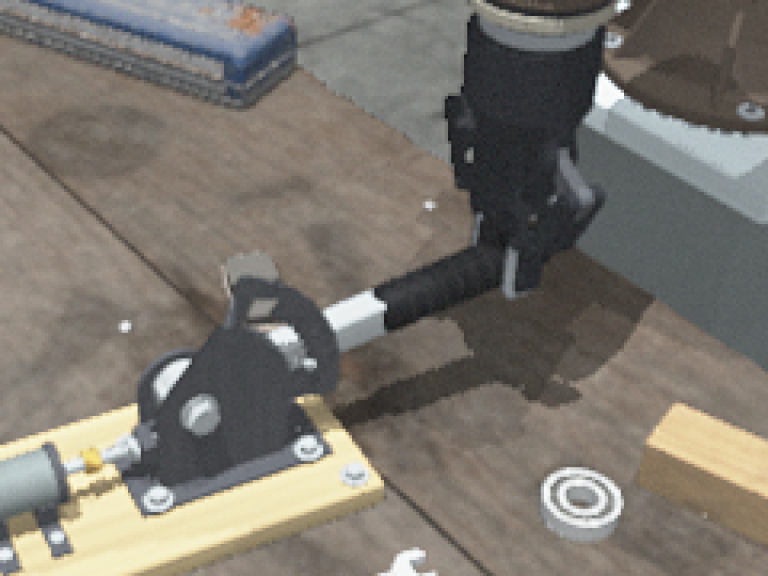

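Call:
apply_moves --deltas '[{"x": 0.0, "y": 0.0, "z": -0.002, "spin": 0.0, "fingers": -1.0}, {"x": 0.001, "y": 0.0, "z": -0.008, "spin": 0.0, "fingers": -1.0}, {"x": 0.002, "y": 0.0, "z": -0.0135, "spin": 0.0, "fingers": -1.0}, {"x": 0.003, "y": 0.0, "z": -0.019, "spin": 0.0, "fingers": -1.0}, {"x": 0.0045, "y": 0.0, "z": -0.0245, "spin": 0.0, "fingers": -1.0}, {"x": 0.006, "y": 0.0, "z": -0.03, "spin": 0.0, "fingers": -1.0}, {"x": 0.0075, "y": 0.0, "z": -0.0355, "spin": 0.0, "fingers": -1.0}, {"x": 0.009, "y": 0.0, "z": -0.041, "spin": 0.0, "fingers": -1.0}, {"x": 0.011, "y": 0.0, "z": -0.0465, "spin": 0.0, "fingers": -1.0}, {"x": 0.013, "y": 0.0, "z": -0.052, "spin": 0.0, "fingers": -1.0}, {"x": 0.013, "y": 0.0, "z": -0.052, "spin": 0.0, "fingers": -1.0}]'

```text
time: 8.57
ee_pos: [0.4995, 0.1914, 0.1591]
tcp_rot: [-3.141, -0.001, -0.181]
contact_force: [8.1, -1.5, -13.2]
gripper_width: 0.329
grip_force: 61.0
```

Call:
apply_moves --deltas '[{"x": 0.003, "y": 0.0, "z": -0.005, "spin": 0.0, "fingers": -1.0}, {"x": 0.0055, "y": 0.0, "z": -0.0105, "spin": 0.0, "fingers": -1.0}, {"x": 0.008, "y": 0.0, "z": -0.016, "spin": 0.0, "fingers": -1.0}, {"x": 0.0105, "y": 0.0, "z": -0.021, "spin": 0.0, "fingers": -1.0}, {"x": 0.0135, "y": 0.0, "z": -0.026, "spin": 0.0, "fingers": -1.0}, {"x": 0.0165, "y": 0.0, "z": -0.031, "spin": 0.0, "fingers": -1.0}, {"x": 0.0195, "y": 0.0, "z": -0.036, "spin": 0.0, "fingers": -1.0}, {"x": 0.0225, "y": 0.0, "z": -0.041, "spin": 0.0, "fingers": -1.0}, {"x": 0.0255, "y": 0.0, "z": -0.0455, "spin": 0.0, "fingers": -1.0}, {"x": 0.0255, "y": 0.0, "z": -0.0455, "spin": 0.0, "fingers": -1.0}]'

```text
time: 9.4
ee_pos: [0.5251, 0.1868, 0.2046]
tcp_rot: [-3.141, -0.002, -0.18]
contact_force: [8.1, -1.7, -17.7]
gripper_width: 0.331
grip_force: 61.4
```

```bash
python3 look.py p6;  python3 - <<'E'
from h import *
p=[.69916,.15478,-.17895]
for a in(.4189,.471,.5236,.55):print(a,[((proj("side",world(p,lev(a,r)))[0]-(200,120))*3.2).round() for r in(.126,.245,.262)], world(p,lev(a,.22)))
E
```

```text
[0.52484778 0.1867795  0.20431958] [  7.31552458  -0.04979623 -18.24416441]
0.4189 [array([353., 251.]), array([513., 117.]), array([536.,  98.])] [[0.51557115 0.18798846 0.19158615]]
0.471 [array([347., 245.]), array([504., 104.]), array([527.,  83.])] [[0.5217947  0.18686272 0.20114376]]
0.5236 [array([342., 239.]), array([495.,  90.]), array([517.,  69.])] [[0.5285662  0.18563785 0.21044574]]
0.55 [array([339., 236.]), array([489.,  84.]), array([511.,  62.])] [[0.5321439  0.1849907  0.21497477]]
```

View pics/p6.png

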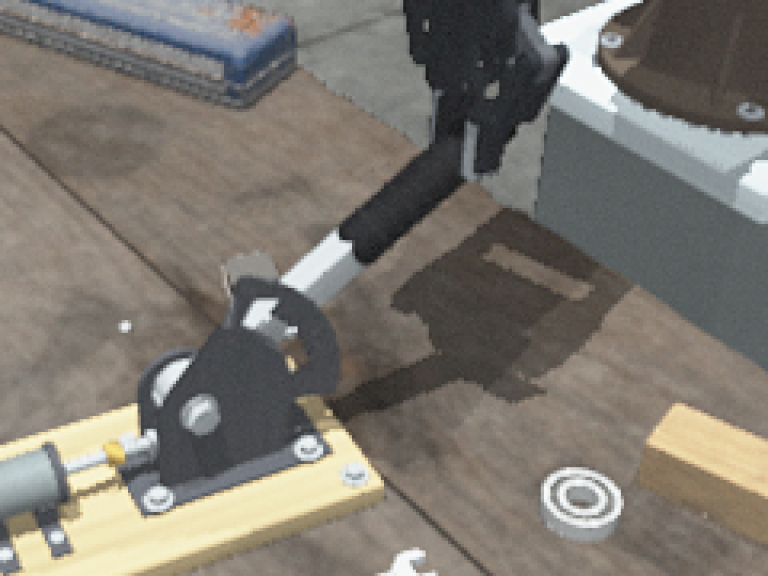

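Call:
apply_moves --deltas '[{"x": 0.0015, "y": 0.0, "z": -0.002, "spin": 0.0, "fingers": -1.0}, {"x": 0.0035, "y": 0.0, "z": -0.0045, "spin": 0.0, "fingers": -1.0}, {"x": 0.0035, "y": 0.0, "z": -0.0045, "spin": 0.0, "fingers": -1.0}]'

```text
time: 9.7
ee_pos: [0.528, 0.1862, 0.2087]
tcp_rot: [3.141, -0.001, -0.18]
contact_force: [7.6, 0.4, -16.9]
gripper_width: 0.327
grip_force: 60.6
```

Call:
apply_moves --deltas '[{"x": 0.0015, "y": 0.0, "z": -0.002, "spin": 0.0, "fingers": -1.0}, {"x": 0.003, "y": 0.0, "z": -0.0035, "spin": 0.0, "fingers": -1.0}, {"x": 0.003, "y": 0.0, "z": -0.0035, "spin": 0.0, "fingers": -1.0}]'

```text
time: 9.95
ee_pos: [0.5305, 0.1857, 0.2119]
tcp_rot: [3.141, 0.0, -0.181]
contact_force: [5.5, 0.4, -18.2]
gripper_width: 0.325
grip_force: 61.1
```

Call:
apply_moves --deltas '[{"x": 0.0012, "y": 0.0, "z": -0.0015, "spin": 0.0, "fingers": -1.0}, {"x": 0.0024, "y": 0.0, "z": -0.003, "spin": 0.0, "fingers": -1.0}, {"x": 0.0024, "y": 0.0, "z": -0.003, "spin": 0.0, "fingers": -1.0}]'

```text
time: 10.2
ee_pos: [0.5332, 0.1853, 0.2151]
tcp_rot: [3.142, -0.001, -0.181]
contact_force: [6.6, -2.0, -16.4]
gripper_width: 0.33
grip_force: 61.0
```

Call:
apply_moves --deltas '[{"x": 0.0006, "y": 0.0, "z": -0.0008, "spin": 0.0, "fingers": -1.0}, {"x": 0.0012, "y": 0.0, "z": -0.0015, "spin": 0.0, "fingers": -1.0}, {"x": 0.0012, "y": 0.0, "z": -0.0015, "spin": 0.0, "fingers": -1.0}]'

```text
time: 10.45
ee_pos: [0.5347, 0.185, 0.2169]
tcp_rot: [3.141, -0.002, -0.179]
contact_force: [8.1, -1.1, -13.9]
gripper_width: 0.325
grip_force: 60.9
```

```bash
cat > ang.py <<'E'
from h import *
from cell import robot
import cv2
p=[.69916,.15478,-.17895]
A=np.radians(np.arange(-12,52,.25)); R=np.arange(.135,.165,.003)
G=np.array([[lev(a,r) for r in R] for a in A]); uv=((proj("side",world(p,G.reshape(-1,3)))-(200,120))*3.2).reshape(len(A),len(R),2).astype(np.float32)
def ang(im):
    g=cv2.remap(im.max(2),uv[...,0],uv[...,1],1).mean(1)
    i=g[24:].argmin()+24; lo=i; hi=i
    while g[lo]<65: lo-=1
    while g[hi]<65: hi+=1
    return np.degrees(A[[lo,hi]]),g.min()
def up(c): return cv2.resize(c[120:300,200:440],None,fx=3.2,fy=3.2,interpolation=3)
if __name__=="__main__":
    for n in("p2","p4","p5","p6"):print(n,ang(cv2.imread(f"pics/{n}.png")))
    print("side0",ang(up(cv2.imread("pics/side0.png"))))
    print("now",ang(up(robot.camera("side")["pixels"])))
    print(robot.read_state()["ee_pos"])
E
python3 ang.py
```

```text
p2 (array([ 3.25, 11.75]), np.float64(37.0))
p4 (array([-9. ,  0.5]), np.float64(34.6))
p5 (array([-9.  ,  0.75]), np.float64(35.5))
p6 (array([17.5 , 32.75]), np.float64(34.8))
side0 (array([ 3.  , 11.75]), np.float64(35.8))
now (array([21.75, 36.5 ]), np.float64(37.0))
[0.53472797 0.18494771 0.21688469]
```

Call:
apply_moves --deltas '[{"x": -0.001, "y": 0.0, "z": 0.0015, "spin": 0.0, "fingers": -1.0}, {"x": -0.0024, "y": 0.0, "z": 0.003, "spin": 0.0, "fingers": -1.0}, {"x": -0.0024, "y": 0.0, "z": 0.003, "spin": 0.0, "fingers": -1.0}]'

```text
time: 10.75
ee_pos: [0.5327, 0.1853, 0.2143]
tcp_rot: [3.142, -0.004, -0.179]
contact_force: [9.0, -0.6, -19.1]
gripper_width: 0.321
grip_force: 60.6
```

Call:
apply_moves --deltas '[{"x": -0.0012, "y": 0.0, "z": 0.0015, "spin": 0.0, "fingers": -1.0}, {"x": -0.0024, "y": 0.0, "z": 0.003, "spin": 0.0, "fingers": -1.0}, {"x": -0.0024, "y": 0.0, "z": 0.003, "spin": 0.0, "fingers": -1.0}]'

```text
time: 11.0
ee_pos: [0.5301, 0.1858, 0.2107]
tcp_rot: [3.141, -0.003, -0.179]
contact_force: [8.5, -2.3, -17.3]
gripper_width: 0.323
grip_force: 60.5
```

```bash
python3 ang.py|tail -2
python3 - <<'E'
from ang import *
from cell import robot
for t in range(1):
    s=robot.read_state();print(s["contact_force"],s["torque"],s["ee_pos"])
im=up(robot.camera("side")["pixels"])
for n,i in(("now",im),("p6",cv2.imread("pics/p6.png")),("p4",cv2.imread("pics/p4.png")),("p2",cv2.imread("pics/p2.png"))):
    g=cv2.remap(i.max(2),uv[...,0],uv[...,1],1).mean(1); print(n,[(int(np.degrees(A[k]).round()),int(g[k])) for k in range(8,len(A),8)])
E
```

```text
now (array([19.5, 34.5]), np.float64(37.6))
[0.5301263  0.18580405 0.21075968]
[  8.22999807  -2.38667046 -17.13054479] [-0.39503972 -1.56838876  0.32968321] [0.5301263  0.18580405 0.21075968]
now [(-10, 104), (-8, 99), (-6, 95), (-4, 78), (-2, 72), (0, 72), (2, 68), (4, 79), (6, 98), (8, 117), (10, 117), (12, 125), (14, 129), (16, 133), (18, 126), (20, 45), (22, 40), (24, 45), (26, 51), (28, 53), (30, 55), (32, 54), (34, 55), (36, 130), (38, 138), (40, 140), (42, 136), (44, 135), (46, 135), (48, 134), (50, 131)]
p6 [(-10, 107), (-8, 107), (-6, 101), (-4, 83), (-2, 76), (0, 76), (2, 74), (4, 86), (6, 109), (8, 117), (10, 117), (12, 127), (14, 131), (16, 122), (18, 56), (20, 39), (22, 44), (24, 50), (26, 56), (28, 58), (30, 56), (32, 50), (34, 121), (36, 141), (38, 138), (40, 139), (42, 136), (44, 135), (46, 135), (48, 135), (50, 132)]
p4 [(-10, 101), (-8, 39), (-6, 39), (-4, 44), (-2, 52), (0, 62), (2, 68), (4, 59), (6, 58), (8, 115), (10, 135), (12, 138), (14, 138), (16, 140), (18, 141), (20, 140), (22, 142), (24, 141), (26, 141), (28, 141), (30, 140), (32, 138), (34, 140), (36, 140), (38, 139), (40, 139), (42, 137), (44, 134), (46, 136), (48, 135), (50, 130)]
p2 [(-10, 112), (-8, 117), (-6, 121), (-4, 121), (-2, 125), (0, 130), (2, 114), (4, 42), (6, 41), (8, 47), (10, 55), (12, 66), (14, 79), (16, 64), (18, 55), (20, 126), (22, 143), (24, 142), (26, 142), (28, 140), (30, 141), (32, 138), (34, 140), (36, 141), (38, 139), (40, 139), (42, 136), (44, 135), (46, 136), (48, 134), (50, 130)]
```

Call:
apply_moves --deltas '[{"x": 0.0024, "y": 0.0, "z": -0.003, "spin": 0.0, "fingers": -1.0}, {"x": 0.0048, "y": 0.0, "z": -0.006, "spin": 0.0, "fingers": -1.0}, {"x": 0.0065, "y": 0.0, "z": -0.008, "spin": 0.0, "fingers": -1.0}, {"x": 0.008, "y": 0.0, "z": -0.0095, "spin": 0.0, "fingers": -1.0}, {"x": 0.009, "y": 0.0, "z": -0.0105, "spin": 0.0, "fingers": -1.0}, {"x": 0.009, "y": 0.0, "z": -0.0105, "spin": 0.0, "fingers": -1.0}]'

```text
time: 11.6
ee_pos: [0.5382, 0.1843, 0.2208]
tcp_rot: [3.141, -0.0, -0.179]
contact_force: [6.0, 0.7, -18.1]
gripper_width: 0.32
grip_force: 61.0
```

```bash
sed -i 's/<65/<90/g' ang.py; python3 ang.py
```

```text
p2 (array([ 2.5 , 19.25]), np.float64(37.0))
p4 (array([-9.75,  7.25]), np.float64(34.6))
p5 (array([-9.75,  7.25]), np.float64(35.5))
p6 (array([17.  , 33.25]), np.float64(34.8))
side0 (array([ 2.5, 19. ]), np.float64(35.8))
now (array([22.5, 38.5]), np.float64(35.5))
[0.53823666 0.18429044 0.22081028]
```

Call:
apply_moves --deltas '[{"x": -0.0012, "y": 0.0, "z": 0.0015, "spin": 0.0, "fingers": -1.0}, {"x": -0.0024, "y": 0.0, "z": 0.003, "spin": 0.0, "fingers": -1.0}, {"x": -0.0036, "y": 0.0, "z": 0.0045, "spin": 0.0, "fingers": -1.0}, {"x": -0.0036, "y": 0.0, "z": 0.0045, "spin": 0.0, "fingers": -1.0}]'

```text
time: 11.98
ee_pos: [0.5353, 0.1849, 0.2171]
tcp_rot: [3.141, -0.003, -0.179]
contact_force: [6.9, -1.5, -12.1]
gripper_width: 0.324
grip_force: 61.8
```

Call:
apply_moves --deltas '[{"x": -0.0012, "y": 0.0, "z": 0.0015, "spin": 0.0, "fingers": -1.0}, {"x": -0.002, "y": 0.0, "z": 0.0025, "spin": 0.0, "fingers": -1.0}, {"x": -0.002, "y": 0.0, "z": 0.0025, "spin": 0.0, "fingers": -1.0}]'

```text
time: 12.23
ee_pos: [0.5343, 0.1851, 0.2158]
tcp_rot: [-3.141, -0.006, -0.179]
contact_force: [8.3, -3.9, -3.8]
gripper_width: 0.327
grip_force: 62.5
```

```bash
python3 ang.py|tail -2
```

```text
now (array([20.5 , 36.75]), np.float64(37.7))
[0.53432265 0.18506177 0.21584854]
```

Call:
apply_moves --deltas '[{"x": 0.0, "y": 0.0, "z": 0.0, "spin": 0.0, "fingers": -1.0}, {"x": 0.0, "y": 0.0, "z": 0.0, "spin": 0.0, "fingers": -1.0}, {"x": 0.0, "y": 0.0, "z": 0.0, "spin": 0.0, "fingers": -1.0}]'

```text
time: 12.53
ee_pos: [0.5344, 0.185, 0.2159]
tcp_rot: [-3.141, -0.006, -0.179]
contact_force: [8.0, -3.3, -4.2]
gripper_width: 0.322
grip_force: 62.5
```

```bash
python3 ang.py|tail -2; python3 -c "
from cell import robot
print(robot.finish_job())"
```

```text
now (array([20.5 , 36.75]), np.float64(35.7))
[0.53432344 0.1850696  0.21587349]
the job is handed in; nothing more can be done
None
```

I released the lever fully to its stop with the button, pulled it up to the fifth click (about 30° by camera, with the notch resisting when I eased it down), and handed the job in at about 12.5 s still holding the grip; the button being out is inferred from the notch catching, since the gripper hid it.

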